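Unlock the pill dish and turn its lip to the jar

ROBOT

A 6-joint arm with a two-finger parallel gripper is mounted at the origin on the work surface. World frame = base frame: x ahead of the robot, y to its left, z up, the work surface at z = 0. Lengths are in m, angles in degrees, forces in N, time in s.
With the tool pointing down it reaches from about 0.225 to 0.875 m from the base axis. Payload 3.4 kg.
Tool frame: the origin (TCP) lies at the very end of the fingers, on their centre line; the grasp point (between the pads) lies 19 mm behind it; z points along the fingers, y is the line along which they close (so a half turn about z gives the same grasp; the last joint's range is limited). The gripper opens to 85 mm and grips with 20 to 120 N. Pads are 22 mm wide; open, the fingers measure 114 mm over their backs; the gripper's body (76 mm by 85 mm) begins 54 mm behind the grasp point. The pads swing forward as they close: fully open they stand 13 mm farther back than shut.
Start: joints at [63.484, 15.808, 86.224, -0, 77.962, -6.933], TCP at [0.193, 0.542, 0.231] pointing down, gripper open.
Joint ranges: [-165.64, 165.64], [-43.16, 119.46], [12.63, 154.43], [-67.54, 247.53], [6.08, 155.33], [-154.97, 154.97]. Speed limits (degrees/s): [147.25, 147.25, 180, 180, 180, 180].

INTERFACE

Orientations are given as a 3x3 rotation matrix whose columns are the frame's x, y, z axes.
In Python, from station import sense, grab_frame, close_job gives the robot as it stands. The module is installed in compiled form; this text tells all that it offers.
- The arm moves only by the tool send_rows, never from a script. Its argument "deltas" is a list of rows, each a list of 4 numbers: the shift along the tool's x, y, z as a fraction of full scale, then the turn about the tool's z as a fraction of full scale. A call has 1 to 20 rows; each row shifts and turns the commanded pose from where the row before left it, along the tool's axes as they then stand; what a row does not reach is not made up. Full scale, the value 1, is 0.04 m for a shift and 8 degrees for a turn. A row lasts 1/10 s, in which the tool goes at most 50 mm and 8.59 degrees, less where a joint would pass 70% of its speed; a pose out of reach is approached as far as the arm can. A call with a number of a shift or a turn outside -1 to 1 is refused whole. A call with a gripper value outside its range is refused whole. "fingers" is the opening, from -1 (shut) to 1 (fully open), so that 0 is half open, set as the call begins (left out, the last holds). The fingers move at their own pace and stop on an object; "force" is the grip in N (left out, the last holds). Time passes only in rows, so rows that do not move let the fingers close. It gives the time, the measured TCP pose, the force, the opening and the grip force at its end, in the units of the state.
- sense(): the state, without advancing time (a new reading comes with each control period).
- grab_frame(name): name is "scene" or "side" or "wrist"; returns a dict with "image" (400x640x3 uint8, red, green, blue), "mtx" (3x3 intrinsics, pixels), "rvec" (rotation vector, rad) and "tvec" (3), from world to camera coordinates, as OpenCV has them; the wrist camera has in their place "tool_from_camera" (4x4, takes a point from camera to tool coordinates, whose origin is the TCP and whose axes are the flange's). Camera axes: x right, y down, z forward; pixel columns grow to the right and rows downward; lengths in m; the calibration is good to about 2 mm. A picture is of the moment at which its call begins: read the wrist's pose just before it. There is no depth.
- close_job(): hands the job in; it is judged then, once.
The state is a dict: "clock": time; "qpos": joint angles; "joint_vel": joint speeds; "tau": joint torques, N m; "eef_pos": TCP position; "tcp_rot": TCP orientation; "wrist_force": force on the tool from outside, world axes, zero at the start; "wrist_torque": the same for the moment, N m; "finger_gap": finger opening in m; "finger_force": force on a finger pad.
Only numpy, scipy, OpenCV 4.12 (cv2) and the standard library are available. Lean on these libraries where they do the work, as an engineer would, in place of code of your own. Each camera call takes 0.05 s, during which the arm holds its last target. There are 200 camera calls.

TASK

Turn the crank anticlockwise (seen from above) one full turn to its stop, so that the steel tongue lets go of the dish. Then lift the dish by its handle straight up, a few centimetres clear of its rest, and, still above the rest, turn it a quarter turn so that its pouring lip faces the open jar (not the capped one); keep the dish level all the way so that the loose pill stays in the middle. Finish holding the dish there in the gripper, level and still, and leave the jars and everything else where they stand.

Things in the scene. Friction and masses are not known exactly. Their poses are not given: they have to be found in the camera images.
- crank (a joint): Angle of the crank (rad), growing anticlockwise seen from above; starts between 0 and 0.3, hard stop at 6.6. It stays where it is left (about 2 N at the knob moves it). Each rad draws the tongue back 7 mm.
- crank_axis (a point): Point on the crank's vertical axis at the height of the middle of the knob (98 mm above the table). The crank arm below it is an aluminium bar at 70 to 78 mm, on a white gearbox 100 x 100 mm whose top is at 52 mm. Axes as for rest.
- crank_knob (a point): Centre of the crank's upright black knob, a cylinder 18 mm in diameter and 40 mm tall (78 to 118 mm above the table, this point at 99 mm) that spins freely on its pin, 50 mm from the crank's axis.
- tongue_tip (a point): Tip of the steel hold-down tongue, a flat bar 40 mm wide and 6 mm thick just over the dish's rim. Locked, it reaches 20 mm in over the rim; with the crank at its stop it is 26 mm outside the rim.
- rest (a point): Centre of the top of the dish's rest, a round pedestal 88 mm across, 30 mm above the table, with four stubs 5 mm high round the dish's foot. It is fixed. Its y axis points from the crank to the rest, horizontally (the crank's axis is 210 mm away along -y); z is up.
- dish_grip (a point): Centre of the dish's handle bar, a level straight grey bar 12 mm thick (along the dish's x), 90 mm long (along the dish's y), 16 mm tall, joined to the rim at its ends by two rods. It lies over the dish's middle, 82 mm above the dish's underside, 29 mm clear above the top of the pill. Axes: x towards the lip, z up.
- dish_centre (a point): Centre of the dish's inner floor, 6 mm above its underside. Steel dish 150 mm across, rim 28 mm high, about 0.2 kg, floor a shallow hollow rising 7 degrees from the middle on all sides. x axis towards the lip, z up. At the start it stands on the rest, lip pointing away from the crank within 0.2 rad.
- dish_lip (a point): Tip of the dish's pouring lip, a short steel spout 34 mm wide on the rim, 98 mm from the dish's centre along its x axis, 24 mm above its underside.
- pill_center (a point): Centre of the loose wax-coated pill, a ball 38 mm in diameter, about 30 g, that lies in the middle of the dish and rolls if the dish is tilted or jerked.
- jar_rim (a point): Centre of the mouth of the open white jar, 66 mm across, 75 mm tall, standing about 175 mm from the rest, on one side or the other, square to the line from crank to rest.
- closed_jar: White jar with a lid, 66 mm across, 85 mm tall, on the opposite side of the rest from the open jar. Origin at the centre of its underside.
- carton_a: Medicine carton 60 x 100 x 35 mm beside the crank, on its far side from the robot. Origin at the centre of its underside.
- carton_b: Medicine carton 50 x 90 x 25 mm beside the crank, on the robot's side. Origin at the centre of its underside.
- carton_c: Medicine carton 120 x 70 x 60 mm at the robot's left. Origin at the centre of its underside.
- pill_bottle: White bottle 54 mm across, 95 mm tall, at the robot's right. Origin at the centre of its underside.
- tape_roll: Roll of packing tape 90 mm across, 24 mm high, at the robot's right. Origin at the centre of its underside.
- spatula: Counting spatula 200 mm long, lying at the robot's left, its handle towards its -x. Origin near its middle, underneath.
There are look-alikes about, which are no part of the job. Of the things like the part that bears dish_grip, leave any that is black or green; of the rest the larger one is meant.

How it is judged:
By the outcome, as a careful person would: the job done as asked, in the order asked, and still so for the second after the job is handed in, while the arm keeps its last pose, push and grip.
It also fails if it takes over 64 s, if anything falls off the work surface, if the arm or the gripper's body presses on something with over 40 N, if the wrist force passes 120 N, or if a joint passes its speed limit or range.

## Working session

There is one attempt and no reset: what is moved stays moved. The work goes in short steps, Python scripts to look and compute and a tool call to move; the robot and the scene stay as the last step left them, time stands still between calls to the robot, and variables do not carry over. Pictures are saved under pics/ and viewed, at most 10 in all, crops included, and the job is handed in when it is done.

Besides the shell and the picture viewer there is one more tool, called after "Request:" as name(argument=value, ...), one argument or row to a line, values as JSON. send_rows: Moves the arm, as the interface text tells. Its arguments: {"type":"object","properties":{"deltas":{"type":"array","items":{"type":"array","items":{"type":"number"}}},"fingers":{"type":"number"},"force":{"type":"number"}},"required":["deltas"]}

```bash
mkdir -p pics; cat > h.py <<'E'
import numpy as np, cv2
from station import sense, grab_frame
def cam(name):
    s=sense(); f=grab_frame(name)
    if name=='wrist':
        T=np.array(f['tool_from_camera']); R=np.array(s['tcp_rot'])
        Rw=R@T[:3,:3]; o=R@T[:3,3]+np.array(s['eef_pos'])
    else:
        Rc=cv2.Rodrigues(np.array(f['rvec'],float))[0]; Rw=Rc.T; o=-Rc.T@np.array(f['tvec'],float).ravel()
    return f['image'],np.array(f['mtx']),Rw,o
def ray(c,p,z):
    d=c[2]@np.linalg.inv(c[1])@np.array([p[0],p[1],1.]); return c[3]+d*(z-c[3][2])/d[2]
def proj(c,P):
    q=c[1]@(c[2].T@(np.array(P)-c[3])); return q[:2]/q[2]
def tri(c1,p1,c2,p2):
    A=np.zeros((3,3));b=np.zeros(3)
    for c,p in((c1,p1),(c2,p2)):
        d=c[2]@np.linalg.inv(c[1])@np.array([p[0],p[1],1.]);d/=np.linalg.norm(d)
        M=np.eye(3)-np.outer(d,d);A+=M;b+=M@c[3]
    return np.linalg.solve(A,b)
def save(c,n): cv2.imwrite('pics/'+n,c[0][:,:,::-1])
E
python3 - <<'E'
from h import *
s=sense();print(s['clock'],s['eef_pos'],np.round(s['tcp_rot'],3),s['finger_gap'])
for n in('scene','side','wrist'):
    c=cam(n);save(c,n+'0.png');print(n,c[3].round(3),c[2].round(2).tolist())
E
```

```text
0.0 [0.19248899 0.54123675 0.23044303] [[-0.942  0.335 -0.001]
 [ 0.335  0.942 -0.002]
 [ 0.    -0.002 -1.   ]] 0.08539685764995761
scene [ 1.012 -0.748  1.18 ] [[0.84, 0.41, -0.36], [0.54, -0.64, 0.54], [-0.01, -0.65, -0.76]]
side [ 0.257 -0.763  0.88 ] [[0.95, -0.2, 0.22], [-0.3, -0.67, 0.68], [0.01, -0.72, -0.7]]
wrist [0.114 0.57  0.372] [[0.33, 0.89, 0.31], [0.94, -0.32, -0.11], [-0.0, 0.33, -0.95]]
```

View pics/scene0.png

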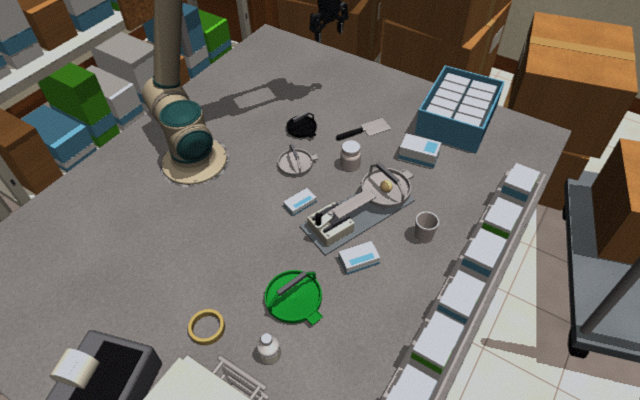

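View pics/side0.png

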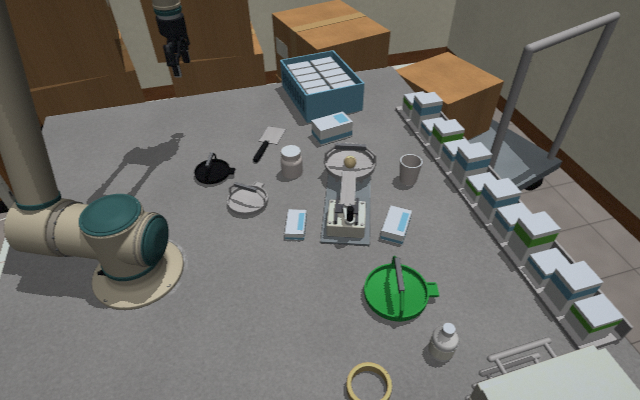

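The scene picture shows the dish at (386,187), the knob at about (320,215), the open jar at (426,227) and the capped jar at (350,155). In the side picture they are at (350,165), (350,213), (410,170) and (291,162). The black, green and small grey dishes are decoys.

```bash
python3 - <<'E'
from h import *
a=cam('scene');b=cam('side')
i=np.zeros((390,800,3),np.uint8)
A=cv2.resize(a[0][150:255,295:435],None,fx=3,fy=3,interpolation=2);B=cv2.resize(b[0][130:250,310:430],None,fx=3,fy=3,interpolation=2)
i[:315,:420]=A;i[:360,430:790]=B
cv2.imwrite('pics/c1.png',i[:,:,::-1])
for n,p,q,z in(('dish handle',(386,178),(350,160),.115),('jar',(427,217),(410,158),.075),('knob',(320,215),(350,213),.099),('pill',(386,186),(350,162),.06)):
    print(n,ray(a,p,z).round(3),ray(b,q,z).round(3))
E
```

```text
dish handle [0.622 0.173 0.115] [0.594 0.132 0.115]
jar [0.777 0.136 0.075] [0.784 0.136 0.075]
knob [ 0.527 -0.035  0.099] [ 0.532 -0.049  0.099]
pill [0.618 0.191 0.06 ] [0.615 0.187 0.06 ]
```

View pics/c1.png

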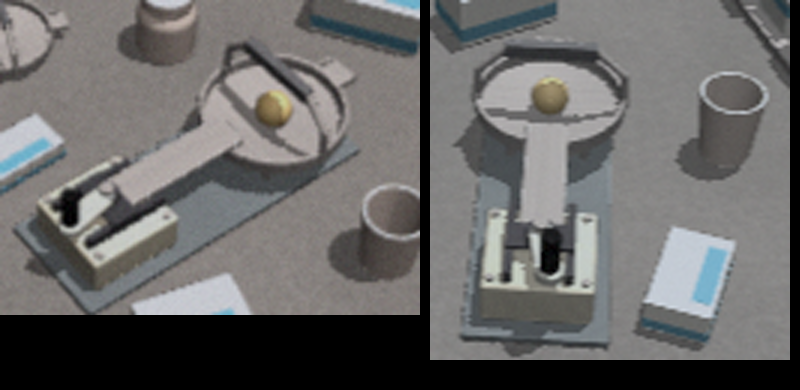

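Request:
send_rows(
  deltas=[
    [-0.4,-0.3,0,0],
    [-0.9,-0.7,0,0],
    [-0.9,-0.7,0,0],
    [-0.9,-0.7,0,0],
    [-0.9,-0.7,0,0],
    [-0.9,-0.7,0,0],
    [-0.9,-0.7,0,0],
    [-0.9,-0.7,0,0],
    [-0.9,-0.7,0,0],
    [-0.9,-0.7,0,0],
    [-0.9,-0.7,0,0],
    [-0.9,-0.7,0,0],
    [-0.9,-0.7,0,0],
    [-0.9,-0.7,0,0],
    [-0.9,-0.7,0,0],
    [-0.4,-0.3,0,0],
    [0,0,0,0],
  ],
)

```text
clock: 1.95
eef_pos: [0.5596, -0.0321, 0.2307]
tcp_rot: [[-0.941, 0.338, -0.0], [0.338, 0.941, -0.0], [0.0, -0.0, -1.0]]
wrist_force: [-0.6, 1.2, 0.6]
finger_gap: 0.0853
finger_force: 0.0
```

```bash
python3 - <<'E'
from h import *
c=cam('wrist');save(c,'w1.png');s=sense();print(s['clock'],s['eef_pos'],s['qpos'],np.round(s['tcp_rot'],3).tolist(),c[3])
E
```

```text
2.0 [ 0.55827033 -0.03028203  0.2307126 ] [-1.02665507e+01  1.45053850e+01  8.81537261e+01  4.86508622e-02
  7.74382535e+01 -8.05815486e+01] [[-0.941, 0.337, -0.002], [0.337, 0.941, 0.001], [0.002, 0.001, -1.0]] [ 0.4811695  -0.0034842   0.37237584]
```

View pics/w1.png

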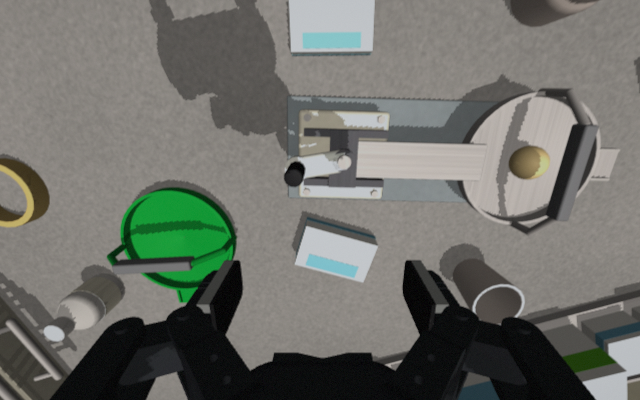

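The wrist picture shows the knob at (294,173), the crank hub at (344,162), the tongue running to the dish with the pill at (528,163), the handle bar from (583,130) to (562,215), and the lip at (605,165).

```bash
python3 - <<'E'
from h import *
c=cam('wrist');im=c[0]
m=(im.max(2)<45).astype(np.uint8)
r=m[155:190,275:310];ys,xs=np.nonzero(r);print('knob blob',xs.mean()+275,ys.mean()+155,xs.min()+275,xs.max()+275,ys.min()+155,ys.max()+155,len(xs))
k=np.array([xs.mean()+275,ys.mean()+155])
K=ray(c,k,.099);H=ray(c,(344,162),.08)
print('knob',K,'hub',H,np.linalg.norm((K-H)[:2]))
hsv=cv2.cvtColor(im,cv2.COLOR_RGB2HSV)
p=((hsv[...,1]>110)&(hsv[...,0]>15)&(hsv[...,0]<32)).astype(np.uint8);p[:,:480]=0;p[:, 570:]=0
ys,xs=np.nonzero(p);P=ray(c,(xs.mean(),ys.mean()),.030+.006+.019);print('pill',xs.mean(),ys.mean(),P,len(xs))
d=(P-H)[:2];print('dist',np.linalg.norm(d),np.degrees(np.arctan2(d[1],d[0])))
J=ray(c,(498,301),.075);print('jar',J)
for q in((583,125),(562,218)):print('bar',ray(c,q,.12))
a,b=ray(c,(591,128),.12),ray(c,(550,216),.12)
print('lip',ray(c,(618,165),.054))
# tongue edges direction
print('tongue',ray(c,(360,143),.068),ray(c,(485,146),.068),ray(c,(358,181),.068),ray(c,(468,182),.068))
E
```

```text
knob blob 292.5301204819277 176.0933734939759 283 302 164 188 332
knob [ 0.53108408 -0.05071553  0.099     ] hub [0.53872768 0.00165245 0.08      ] 0.052922865509651106
pill 518.6666666666666 370.0 [0.92535468 0.14841048 0.055     ] 3
dist 0.41354365514700747 20.786040073352947
jar [0.77190885 0.12886184 0.075     ]
bar [0.5696009 0.2047969 0.12     ]
bar [0.65243132 0.18096647 0.12      ]
lip [0.65210019 0.29383896 0.054     ]
tongue [0.52764902 0.02405198 0.068     ] [0.57536362 0.14805582 0.068     ] [0.56639218 0.00973935 0.068     ] [0.60852071 0.12396653 0.068     ]
```

Request:
send_rows(
  deltas=[
    [0.23,-0.36,0.6,0],
    [0.23,-0.36,0.7,0],
    [0,0,0.5,0],
    [0,0,0,0],
    [0,0,0,0],
  ],
)

```text
clock: 2.55
eef_pos: [0.5311, -0.0495, 0.1599]
tcp_rot: [[-0.943, 0.334, 0.0], [0.334, 0.943, 0.001], [-0.0, 0.001, -1.0]]
wrist_force: [-0.8, 0.4, -0.5]
finger_gap: 0.0859
finger_force: 0.0
```

```bash
python3 - <<'E'
from h import *
c=cam('wrist');save(c,'w2.png');s=sense();print(s['clock'],s['eef_pos'])
b=cam('side');a=cam('scene')
cv2.imwrite('pics/k.png',np.hstack([cv2.resize(c[0],(480,300)),cv2.resize(b[0][185:245,320:380],(300,300))])[:,:,::-1])
for h in (.078,.118): print(proj(c,(.531,-.051,h)),proj(b,(.531,-.051,h)),proj(a,(.531,-.051,h)))
E
```

```text
2.6 [ 0.53192646 -0.04979229  0.16056571]
[319.55286023 211.82150019] [349.62863763 219.29786905] [318.12178668 223.95707411]
[319.16674542 231.69218295] [350.19207294 208.14952885] [317.8386784  215.03359434]
```

View pics/w2.png

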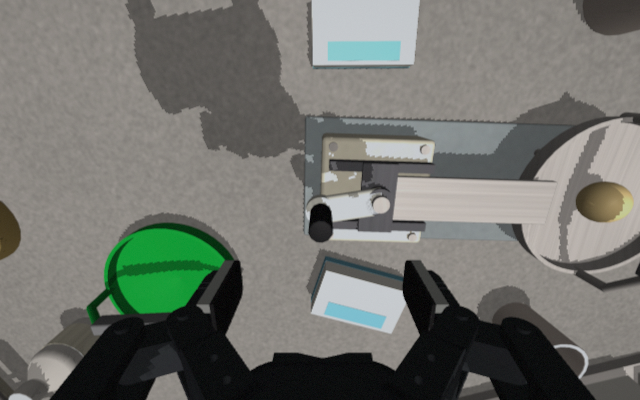

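The knob's base is at (320,211) and its top at (320,231), as predicted. The hub screw is at (381,204) and the pill at (604,202).

```bash
python3 - <<'E'
from h import *
c=cam('wrist');im=c[0]
m=(im.max(2)<50).astype(np.uint8)[195:250,300:342]
ys,xs=np.nonzero(m);k=(xs.mean()+300,ys.mean()+195);print(k,ys.min()+195,ys.max()+195,xs.min()+300,xs.max()+300)
K=ray(c,k,.099)
for z in(.078,.084):
    H=ray(c,(381,204),z);d=(K-H)[:2];print('hub',H,'knob',K,np.hypot(*d),np.degrees(np.arctan2(d[1],d[0])))
P=ray(c,(604,202),.055);print('pill',P);
T=[ray(c,q,.067) for q in((397,177),(552,181),(397,221),(552,224))];print(np.array(T).round(4).tolist())
y=np.mean([T[1]-T[0],T[3]-T[2]],0)[:2];y/=np.hypot(*y);print(np.degrees(np.arctan2(y[1],y[0])),'axis from pill',P[:2]-.21*y)
# gearbox top corners
print([ray(c,q,.052)[:2].round(4).tolist() for q in((323,137),(434,140))])
print(sense()['eef_pos'])
E
```

```text
(np.float64(320.6333789329685), np.float64(219.98221614227086)) 201 238 309 332
hub [ 0.54351374 -0.00116171  0.078     ] knob [ 0.53208191 -0.05065793  0.099     ] 0.05079924317630195 -103.00519107522085
hub [ 0.54110303 -0.00171758  0.084     ] knob [ 0.53208191 -0.05065793  0.099     ] 0.049764836459780366 -100.44403610047569
pill [0.61970649 0.19538991 0.055     ]
[[0.529, 0.0192, 0.067], [0.5768, 0.1433, 0.067], [0.5683, 0.009, 0.067], [0.6179, 0.14, 0.067]]
69.1065909319944 axis from pill [ 0.54481408 -0.00080164]
[[0.4781, -0.0294], [0.5127, 0.0604]]
[ 0.53233806 -0.05041407  0.16067541]
```

Request:
send_rows(
  deltas=[
    [0,0,0.6,0],
    [0,0,0.7,0],
    [0,0,0.5,0],
    [0,0,0,0],
  ],
)

```text
clock: 3.15
eef_pos: [0.5297, -0.0503, 0.0855]
tcp_rot: [[-0.942, 0.335, -0.005], [0.335, 0.942, 0.001], [0.005, -0.0, -1.0]]
wrist_force: [0.2, 0.7, -0.4]
finger_gap: 0.0854
finger_force: 0.0
```

Request:
send_rows(
  deltas=[
    [0,0,0,0],
    [0,0,0,0],
    [0,0,0,0],
    [0,0,0,0],
    [0,0,0,0],
    [0,0,0,0],
    [0,0,0,0],
  ],
  fingers=-1,
  force=25,
)

```text
clock: 3.85
eef_pos: [0.5317, -0.0512, 0.0881]
tcp_rot: [[-0.942, 0.335, 0.001], [0.335, 0.942, -0.001], [-0.001, -0.0, -1.0]]
wrist_force: [-1.1, -0.9, 6.1]
finger_gap: 0.0169
finger_force: 26.2
```

```bash
python3 - <<'E'
import numpy as np
f=np.radians(np.arange(187,570,10));p=50*np.c_[np.sin(f),np.cos(f)]
for a,r in zip(np.arange(187,570,10),(np.diff(p,axis=0)/40).round(3)):print(a,r.tolist(),end='; ')
E
```

```text
187 [-0.213, 0.045]; 197 [-0.202, 0.082]; 207 [-0.185, 0.115]; 217 [-0.162, 0.146]; 227 [-0.134, 0.172]; 237 [-0.102, 0.192]; 247 [-0.067, 0.207]; 257 [-0.03, 0.216]; 267 [0.008, 0.218]; 277 [0.045, 0.213]; 287 [0.082, 0.202]; 297 [0.115, 0.185]; 307 [0.146, 0.162]; 317 [0.172, 0.134]; 327 [0.192, 0.102]; 337 [0.207, 0.067]; 347 [0.216, 0.03]; 357 [0.218, -0.008]; 367 [0.213, -0.045]; 377 [0.202, -0.082]; 387 [0.185, -0.115]; 397 [0.162, -0.146]; 407 [0.134, -0.172]; 417 [0.102, -0.192]; 427 [0.067, -0.207]; 437 [0.03, -0.216]; 447 [-0.008, -0.218]; 457 [-0.045, -0.213]; 467 [-0.082, -0.202]; 477 [-0.115, -0.185]; 487 [-0.146, -0.162]; 497 [-0.172, -0.134]; 507 [-0.192, -0.102]; 517 [-0.207, -0.067]; 527 [-0.216, -0.03]; 537 [-0.218, 0.008]; 547 [-0.213, 0.045]; 557 [-0.202, 0.082];
```

Request:
send_rows(
  deltas=[
    [-0.21,0.045,0,0],
    [-0.2,0.08,0,0],
    [-0.185,0.115,0,0],
    [-0.16,0.145,0,0],
    [0,0,0,0],
  ],
)

```text
clock: 4.35
eef_pos: [0.5661, -0.0452, 0.0881]
tcp_rot: [[-0.942, 0.336, 0.002], [0.336, 0.942, 0.002], [-0.001, 0.002, -1.0]]
wrist_force: [-0.7, 2.9, 5.9]
finger_gap: 0.0172
finger_force: 26.4
```

Request:
send_rows(
  deltas=[
    [-0.135,0.17,0,0],
    [-0.1,0.19,0,0],
    [-0.065,0.205,0,0],
    [-0.03,0.215,0,0],
    [0.01,0.22,0,0],
    [0.045,0.215,0,0],
    [0.08,0.2,0,0],
    [0.115,0.185,0,0],
    [0,0,0,0],
  ],
)

```text
clock: 5.25
eef_pos: [0.5882, 0.0137, 0.088]
tcp_rot: [[-0.942, 0.334, -0.002], [0.334, 0.942, 0.0], [0.002, -0.0, -1.0]]
wrist_force: [-3.3, 0.3, 6.6]
finger_gap: 0.0174
finger_force: 26.4
```

Request:
send_rows(
  deltas=[
    [0.145,0.16,0,0],
    [0.17,0.135,0,0],
    [0.19,0.1,0,0],
    [0.205,0.065,0,0],
    [0.215,0.03,0,0],
    [0.22,-0.01,0,0],
    [0.215,-0.045,0,0],
    [0.2,-0.08,0,0],
    [0.185,-0.115,0,0],
    [0,0,0,0],
  ],
)

```text
clock: 6.25
eef_pos: [0.5261, 0.0459, 0.088]
tcp_rot: [[-0.942, 0.335, 0.0], [0.335, 0.942, 0.001], [-0.0, 0.001, -1.0]]
wrist_force: [-1.4, 0.7, 7.8]
finger_gap: 0.0173
finger_force: 26.5
```

Request:
send_rows(
  deltas=[
    [0.16,-0.145,0,0],
    [0.135,-0.17,0,0],
    [0.1,-0.19,0,0],
    [0.065,-0.205,0,0],
    [0.03,-0.215,0,0],
    [-0.01,-0.22,0,0],
    [-0.045,-0.215,0,0],
    [-0.08,-0.2,0,0],
    [-0.115,-0.185,0,0],
    [0,0,0,0],
  ],
)

```text
clock: 7.25
eef_pos: [0.4932, -0.0178, 0.088]
tcp_rot: [[-0.942, 0.336, -0.002], [0.336, 0.942, -0.0], [0.002, -0.001, -1.0]]
wrist_force: [-3.4, -3.8, 10.9]
finger_gap: 0.0171
finger_force: 26.8
```

Request:
send_rows(
  deltas=[
    [-0.145,-0.16,0,0],
    [-0.17,-0.135,0,0],
    [-0.19,-0.1,0,0],
    [-0.205,-0.065,0,0],
    [-0.215,-0.03,0,0],
    [-0.22,0.01,0,0],
    [0,0,0,0],
  ],
)

```text
clock: 7.95
eef_pos: [0.5327, -0.0513, 0.0881]
tcp_rot: [[-0.942, 0.336, 0.003], [0.336, 0.942, -0.001], [-0.003, 0.0, -1.0]]
wrist_force: [0.7, -2.5, 6.8]
finger_gap: 0.0171
finger_force: 26.3
```

Back at the start angle; now press on gently to the stop.

Request:
send_rows(
  deltas=[
    [-0.105,0.025,0,0],
    [-0.1,0.03,0,0],
    [0,0,0,0],
  ],
)

```text
clock: 8.25
eef_pos: [0.538, -0.0519, 0.088]
tcp_rot: [[-0.942, 0.335, -0.003], [0.335, 0.942, -0.001], [0.003, -0.002, -1.0]]
wrist_force: [-3.9, -2.6, 10.7]
finger_gap: 0.0171
finger_force: 27.0
```

Request:
send_rows(
  deltas=[
    [-0.05,0.02,0,0],
    [-0.05,0.02,0,0],
    [0,0,0,0],
  ],
)

```text
clock: 8.55
eef_pos: [0.5381, -0.0518, 0.0878]
tcp_rot: [[-0.943, 0.334, -0.011], [0.334, 0.943, -0.001], [0.01, -0.005, -1.0]]
wrist_force: [-12.2, -4.7, 15.8]
finger_gap: 0.0169
finger_force: 27.5
```

The crank is at its stop: 12 N resists and it moves no further. Now I release it and rise.

Request:
send_rows(
  deltas=[
    [0.04,-0.01,0,0],
    [0,0,0,0],
    [0,0,0,0],
    [0,0,0,0],
    [0,0,0,0],
    [0,0,0,0],
  ],
  fingers=1,
)

```text
clock: 9.15
eef_pos: [0.5423, -0.0509, 0.0871]
tcp_rot: [[-0.942, 0.335, -0.0], [0.335, 0.942, 0.0], [0.0, 0.0, -1.0]]
wrist_force: [0.2, -0.1, 0.2]
finger_gap: 0.0854
finger_force: 0.0
```

Request:
send_rows(
  deltas=[
    [0,0,-0.5,0],
    [0,0,-1,0],
    [0,0,-1,0],
    [0,0,-1,0],
    [0.3,0.9,-0.2,0],
    [0.3,0.9,0,0],
    [0.3,0.9,0,0],
    [0,0,0,0],
    [0,0,0,0],
  ],
)

```text
clock: 10.05
eef_pos: [0.5444, 0.0633, 0.2352]
tcp_rot: [[-0.943, 0.333, -0.0], [0.333, 0.943, -0.001], [-0.0, -0.001, -1.0]]
wrist_force: [-0.1, -0.7, 0.5]
finger_gap: 0.0852
finger_force: 0.0
```

```bash
python3 - <<'E'
from h import *
c=cam('wrist');save(c,'w3.png');s=sense();print(s['clock'],s['eef_pos'],s['qpos'])
E
```

```text
10.1 [0.54444495 0.0624683  0.23513061] [-7.00871989e-01  1.33677032e+01  8.90887804e+01 -4.45249082e-02
  7.75600943e+01 -7.11502587e+01]
```

View pics/w3.png

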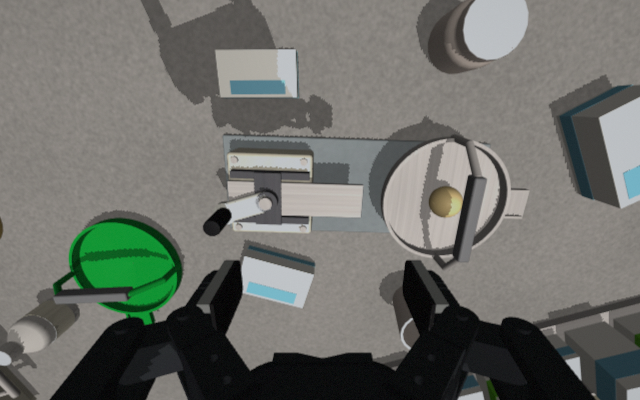

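The tongue tip at (362,200) now stands clear of the rim at (383,200). The handle bar runs from (477,178) to (465,262), and the pill is at (446,202).

```bash
python3 - <<'E'
from h import *
c=cam('wrist');im=c[0];s=sense()
g=im.astype(int);mx=g.max(2)
m=((mx>50)&(mx<115)&(mx-g.min(2)<14)).astype(np.uint8);m[:,:440]=0;m[:,500:]=0;m[:165]=0;m[275:]=0
m=cv2.morphologyEx(m,cv2.MORPH_OPEN,np.ones((7,7),np.uint8))
n,l,st,ce=cv2.connectedComponentsWithStats(m);print(st[1:],ce[1:])
i=1+np.argmax(st[1:,4]);ys,xs=np.nonzero(l==i)
rr=cv2.minAreaRect(np.c_[xs,ys].astype(np.float32));print(rr)
B=cv2.boxPoints(rr);W=np.array([ray(c,b,.115) for b in B]);print(W.round(4))
C=W.mean(0);print('bar',C)
e=[W[j]-W[(j+1)%4] for j in(0,1)];e=max(e,key=np.linalg.norm);print('bar len',np.linalg.norm(e),'yaw',np.degrees(np.arctan2(e[1],e[0])))
P=ray(c,(446,202),.055);print('pill',P)
L=ray(c,(527,204),.054);d=L-P;print('lip',L,np.hypot(*d[:2]),np.degrees(np.arctan2(d[1],d[0])))
print(sense()['eef_pos'])
cv2.imwrite('pics/m.png',m*255)
E
```

```text
[[484 222  10  10  82]
 [475 233   7   7  49]] [[488.5 226.5]
 [478.  236. ]]
((488.5, 226.5), (9.0, 9.0), 90.0)
[[0.6228 0.2067 0.115 ]
 [0.6258 0.2151 0.115 ]
 [0.6357 0.2137 0.115 ]
 [0.6327 0.2051 0.115 ]]
bar [0.62924127 0.21014314 0.115     ]
bar len 0.010005705715276413 yaw 171.5518860609269
pill [0.6175437  0.19446417 0.055     ]
lip [0.65314034 0.28617537 0.054     ] 0.09837715698707432 68.78685480596334
[0.54451229 0.06197081 0.23510341]
```

Request:
send_rows(
  deltas=[
    [-0.13,0.75,0,0],
    [-0.13,0.75,0,0],
    [-0.13,0.75,0,0],
    [-0.13,0.75,0.4,0],
    [-0.12,0.75,0.4,0],
    [0,0,0,0],
    [0,0,0,0],
  ],
)

```text
clock: 10.85
eef_pos: [0.6189, 0.1943, 0.2023]
tcp_rot: [[-0.942, 0.336, -0.002], [0.336, 0.942, -0.001], [0.002, -0.002, -1.0]]
wrist_force: [-0.4, -0.3, -0.5]
finger_gap: 0.0854
finger_force: 0.0
```

```bash
python3 - <<'E'
from h import *
c=cam('wrist');s=sense();print(s['clock'],s['eef_pos'],s['qpos'])
for q in((.6185,.195,.12),):print(proj(c,q))
cv2.imwrite('pics/w4.png',cv2.resize(c[0][80:380,170:470],(600,600),interpolation=2)[:,:,::-1])
E
```

```text
10.9 [0.61899459 0.19396459 0.20318198] [ 1.12831560e+01  2.30615213e+01  7.92061412e+01 -4.75202556e-02
  7.77849813e+01 -5.90564132e+01]
[322.18493419 210.60733817]
```

View pics/w4.png

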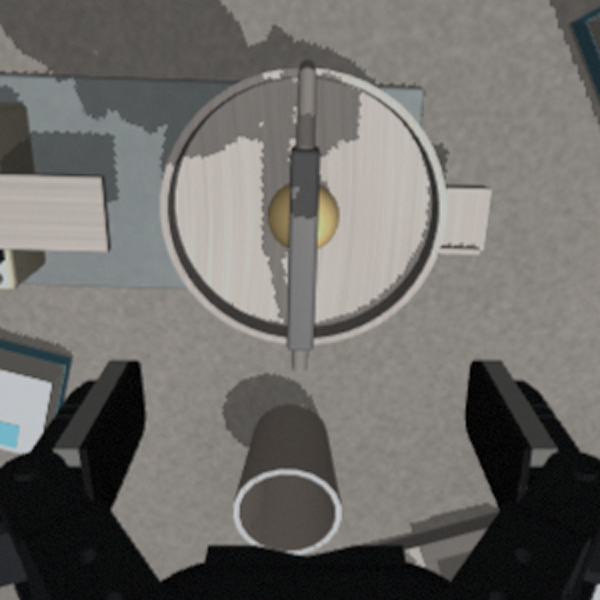

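The close picture shows the bar's top face from (306,148) to (301,350) in the crop, the lip tip at (490,219), the pill at (303,216) and the jar mouth at (287,511).

```bash
python3 - <<'E'
from h import *
c=cam('wrist')
f=lambda u,v,z:ray(c,(170+u/2,80+v/2),z)
a,b=f(305.5,148,.120),f(301,350,.120);d=a-b
print('bar',a,b,(a+b)/2,np.linalg.norm(d),np.degrees(np.arctan2(d[1],d[0])))
P=f(303,216,.055);J=f(287,511,.075);L=f(490,219,.054);print('pill',P,'jar',J,'lip',L)
for n,q in(('jar',J-P),('lip',L-P)):print(n,np.hypot(*q[:2]),np.degrees(np.arctan2(q[1],q[0])))
C=(f(162,216,.058)+f(443,216,.058))/2;print('dishC',C,np.linalg.norm(f(162,216,.058)-f(443,216,.058)))
s=sense();R=np.array(s['tcp_rot']);e=(a+b)/2-s['eef_pos'];print(s['eef_pos'],'tool off',R.T@e)
E
```

```text
bar [0.57422704 0.21104241 0.12      ] [0.65828256 0.1789783  0.12      ] [0.6162548  0.19501036 0.12      ] 0.08996352561465928 159.11997407451614
pill [0.61734928 0.19442269 0.055     ] jar [0.78115126 0.12571378 0.075     ] lip [0.65265151 0.28757572 0.054     ]
jar 0.1776288396617442 -22.756255911931742
lip 0.09961794633616937 69.24477874925746
dishC [0.61646838 0.1944715  0.058     ] 0.14733558528408522
[0.61901419 0.19389022 0.20372885] tool off [0.00300825 0.00017288 0.08372759]
```

Request:
send_rows(
  deltas=[
    [0.075,0,0.4,0.16],
    [0,0,0.6,0],
    [0,0,0.6,0],
    [0,0,0.6,0],
    [0,0,0.4,0],
    [0,0,0.14,0],
    [0,0,0,0],
    [0,0,0,0],
  ],
)

```text
clock: 11.75
eef_pos: [0.617, 0.1961, 0.0952]
tcp_rot: [[-0.934, 0.357, 0.002], [0.357, 0.934, 0.0], [-0.002, 0.001, -1.0]]
wrist_force: [0.7, -0.2, 1.4]
finger_gap: 0.0856
finger_force: 0.0
```

```bash
python3 - <<'E'
from h import *
c=cam('wrist');s=sense();R=np.array(s['tcp_rot']);print(s['clock'],s['eef_pos'],R.T@(np.array([.6163,.195,.112])-s['eef_pos']),np.degrees(np.arctan2(R[1,1],R[0,1])))
E
```

```text
11.8 [0.61709688 0.19628563 0.09531687] [ 0.0002464  -0.00145987 -0.01668601] 69.10797375030687
```

Request:
send_rows(
  deltas=[
    [0,-0.035,0.05,0],
    [0,0,0,0],
  ],
)

```text
clock: 12.0
eef_pos: [0.6157, 0.1951, 0.0923]
tcp_rot: [[-0.934, 0.356, 0.001], [0.356, 0.934, 0.0], [-0.001, 0.0, -1.0]]
wrist_force: [-0.6, -0.5, -0.4]
finger_gap: 0.0853
finger_force: 0.0
```

Request:
send_rows(
  deltas=[
    [0,0,0,0],
    [0,0,0,0],
    [0,0,0,0],
    [0,0,0,0],
    [0,0,0,0],
    [0,0,0,0],
    [0,0,0,0],
    [0,0,0,0],
  ],
  fingers=-1,
  force=25,
)

```text
clock: 12.8
eef_pos: [0.6154, 0.195, 0.0916]
tcp_rot: [[-0.934, 0.356, -0.0], [0.356, 0.934, -0.0], [0.0, -0.0, -1.0]]
wrist_force: [-0.4, -1.1, -0.8]
finger_gap: 0.0117
finger_force: 29.4
```

Request:
send_rows(
  deltas=[
    [0,0,0,0],
    [0,0,0,0],
    [0,0,0,0],
  ],
  force=70,
)

```text
clock: 13.1
eef_pos: [0.6155, 0.195, 0.0917]
tcp_rot: [[-0.934, 0.356, -0.0], [0.356, 0.934, -0.0], [0.0, -0.0, -1.0]]
wrist_force: [-0.8, -1.8, -0.3]
finger_gap: 0.011
finger_force: 68.4
```

Request:
send_rows(
  deltas=[
    [0,0,-0.01,0],
    [0,0,-0.02,0],
    [0,0,-0.04,0],
    [0,0,-0.06,0],
    [0,0,-0.08,0],
    [0,0,-0.1,0],
    [0,0,-0.1,0],
    [0,0,-0.1,0],
    [0,0,-0.1,0],
    [0,0,-0.1,0],
    [0,0,-0.1,0],
    [0,0,-0.1,0],
    [0,0,-0.08,0],
    [0,0,-0.06,0],
    [0,0,-0.04,0],
    [0,0,-0.02,0],
    [0,0,-0.01,0],
    [0,0,0,0],
    [0,0,0,0],
  ],
)

```text
clock: 15.0
eef_pos: [0.6155, 0.1952, 0.1363]
tcp_rot: [[-0.934, 0.356, -0.0], [0.356, 0.934, 0.0], [0.0, -0.0, -1.0]]
wrist_force: [0.9, 0.9, -2.9]
finger_gap: 0.0109
finger_force: 68.1
```

```bash
python3 - <<'E'
from h import *
c=cam('wrist');s=sense();print(s['clock'],s['eef_pos'],s['wrist_force'],s['wrist_torque'],s['qpos'])
b=cam('side')
cv2.imwrite('pics/w5.png',np.hstack([cv2.resize(c[0][80:380,170:470],(400,400)),cv2.resize(b[0][100:200,300:400],(400,400),interpolation=2)])[:,:,::-1])
E
```

```text
15.05 [0.61553282 0.19518349 0.13635703] [-0.39537401  1.49428797 -2.67826008] [-0.02647023  0.02382323  0.00477901] [ 1.14219652e+01  2.53276962e+01  8.53360984e+01  3.70540569e-03
  6.93491746e+01 -5.77157074e+01]
```

View pics/w5.png

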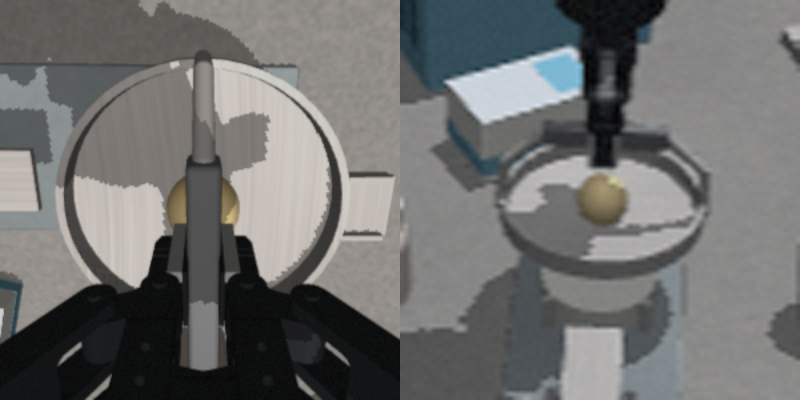

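The dish is clear of its rest and level, with the pill in the middle. Next is the quarter turn clockwise.

Request:
send_rows(
  deltas=[
    [0,0,0,0.05],
    [0,0,0,0.1],
    [0,0,0,0.2],
    [0,0,0,0.3],
    [0,0,0,0.4],
    [0,0,0,0.4],
    [0,0,0,0.4],
    [0,0,0,0.4],
    [0,0,0,0.4],
    [0,0,0,0.4],
    [0,0,0,0.4],
    [0,0,0,0.4],
    [0,0,0,0.4],
    [0,0,0,0.4],
    [0,0,0,0.4],
    [0,0,0,0.4],
    [0,0,0,0.4],
    [0,0,0,0.4],
    [0,0,0,0.4],
    [0,0,0,0.4],
  ],
)

```text
clock: 17.1
eef_pos: [0.6156, 0.1952, 0.1365]
tcp_rot: [[-0.217, 0.976, -0.0], [0.976, 0.217, 0.0], [0.0, 0.0, -1.0]]
wrist_force: [-0.5, -0.1, -2.1]
finger_gap: 0.0111
finger_force: 68.1
```

Request:
send_rows(
  deltas=[
    [0,0,0,0.4],
    [0,0,0,0.4],
    [0,0,0,0.4],
    [0,0,0,0.4],
    [0,0,0,0.4],
    [0,0,0,0.4],
    [0,0,0,0.4],
    [0,0,0,0.4],
    [0,0,0,0.4],
    [0,0,0,0.3],
    [0,0,0,0.25],
    [0,0,0,0.15],
    [0,0,0,0.1],
    [0,0,0,0.05],
    [0,0,0,0],
    [0,0,0,0],
    [0,0,0,0],
    [0,0,0,0],
  ],
)

```text
clock: 18.9
eef_pos: [0.6156, 0.1952, 0.1365]
tcp_rot: [[0.388, 0.921, 0.0], [0.921, -0.388, 0.0], [0.0, -0.0, -1.0]]
wrist_force: [-0.5, -1.4, -2.3]
finger_gap: 0.0109
finger_force: 68.1
```

```bash
python3 - <<'E'
from h import *
c=cam('wrist');s=sense();R=np.array(s['tcp_rot']);print(s['clock'],s['eef_pos'],np.degrees(np.arctan2(R[1,1],R[0,1])),R.round(3).tolist(),s['wrist_force'],s['joint_vel'])
b=cam('side');a=cam('scene')
cv2.imwrite('pics/w6.png',np.hstack([cv2.resize(a[0][130:260,300:450],(450,390),interpolation=2),cv2.resize(b[0][100:222,320:430],(350,390),interpolation=2)])[:,:,::-1]); save(c,'w7.png')
E
```

```text
18.95 [0.61563293 0.19518909 0.13653344] -22.86442149243722 [[0.389, 0.921, 0.0], [0.921, -0.389, 0.0], [0.0, 0.0, -1.0]] [-0.45923713  0.12108816 -2.62178168] [ 0.03439451  0.00239116 -0.03933686  0.00841276 -0.10105075  0.29360015]
```

View pics/w6.png

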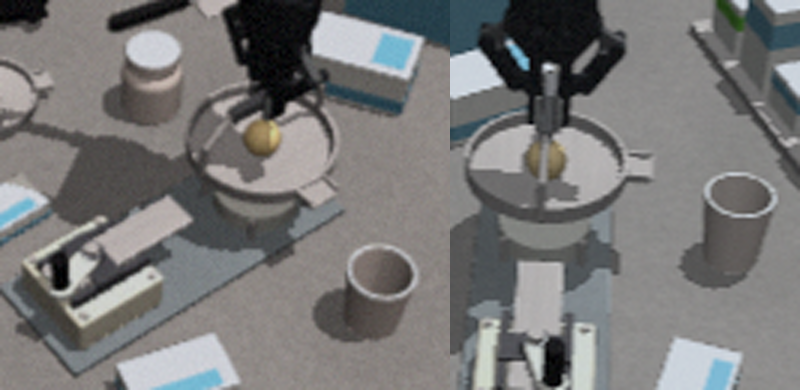

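View pics/w7.png

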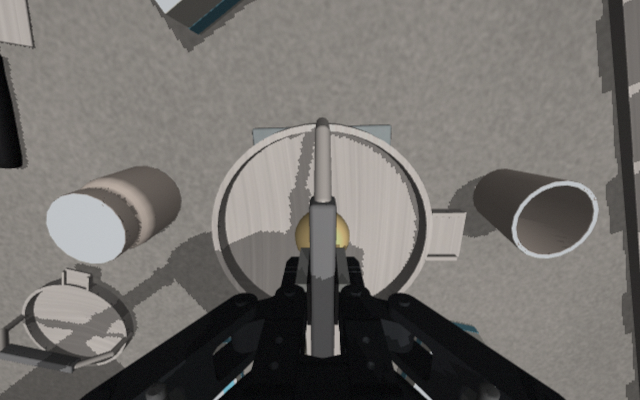

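The wrist picture shows the lip at (465,233) in line with the open jar's mouth at (555,215), and the pill at (322,228) in the middle. I let it settle, then hand in.

Request:
send_rows(
  deltas=[
    [0,0,0,0],
    [0,0,0,0],
    [0,0,0,0],
    [0,0,0,0],
    [0,0,0,0],
  ],
)

```text
clock: 19.55
eef_pos: [0.6156, 0.1952, 0.1365]
tcp_rot: [[0.389, 0.921, 0.0], [0.921, -0.389, 0.0], [0.0, -0.0, -1.0]]
wrist_force: [-0.2, 0.2, -1.9]
finger_gap: 0.011
finger_force: 68.1
```

```bash
python3 -c "
from station import close_job
print(close_job())"
```

```text
the job is handed in; nothing more can be done
None
```

I handed the job in at 19.6 s (no verdict came back): the crank is at its stop, and the dish is held level and still about 45 mm above its rest, its lip facing the open jar and the pill in the middle.

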